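# Tip the abrasive roll into its cradle and close the keeper

### The arm

A 6-joint arm with a two-finger parallel gripper is mounted at the origin on the work surface. World frame = base frame: x ahead of the robot, y to its left, z up, the work surface at z = 0. Lengths are in m, angles in degrees, forces in N, time in s.
With the tool pointing down it reaches from about 0.25 to 0.725 m from the base axis. Payload 9.7 kg.
Tool frame: the origin (TCP) lies at the very end of the fingers, on their centre line; the grasp point (between the pads) lies 19 mm behind it; z points along the fingers, y is the line along which they close (so a half turn about z gives the same grasp; the last joint's range is limited). The gripper opens to 85 mm and grips with 20 to 120 N. Pads are 22 mm wide; open, the fingers measure 114 mm over their backs; the gripper's body (76 mm by 85 mm) begins 54 mm behind the grasp point. The pads swing forward as they close: fully open they stand 13 mm farther back than shut.
Start: joints at [67.437, 4.979, 10.078, 95.1, 0, 90], TCP at [0.211, 0.508, 0.231] pointing down, gripper open.
Joint ranges: [-179.16, 179.16], [-48.56, 103.87], [-65.8, 70.77], [-126.05, 130.52], [-82.76, 87.17], [-180, 180]. Speed limits (degrees/s): [127.2, 127.2, 147.25, 180, 180, 180].

### API

Orientations are given as [roll, pitch, yaw] about the fixed x, y, z axes, in that order (R = Rz(yaw) Ry(pitch) Rx(roll)).
In Python, from workcell import bot, viewer, finder gives the robot as it stands. The module is installed in compiled form; this text tells all that it offers.
- The arm moves only by the shell command python3 -m inch 'ROWS' [FORCE]. ROWS is JSON, a list that holds one entry, the list of rows, each a list of 7 numbers: the opening in per cent of the stroke, from 0 (shut) to 100 (fully open), then the shift along the tool's x, y, z in mm, then the turn, a rotation vector about the tool's x, y, z in degrees. In form: [[[grip, tx, ty, tz, ax, ay, az], ...]]. A call has 1 to 8 rows; each row shifts and turns the commanded pose from where the row before left it, along the tool's axes as they then stand; what a row does not reach is not made up. A row lasts 1/8 s, in which the tool goes at most 62.5 mm and 10.7 degrees, less where a joint would pass 70% of its speed; a pose out of reach is approached as far as the arm can. A call with a gripper value outside its range is refused whole. The fingers move at their own pace and stop on an object; FORCE is the grip in N (left out, the last holds). Time passes only in rows, so rows that do not move let the fingers close. It gives the time, the measured TCP pose, the force, the opening and the grip force at its end, in the units of the state.
- bot.get_obs(): the state, without advancing time (a new reading comes with each control period).
- viewer.camera(name): name is "side" or "top" or "wrist"; returns a dict with "pixels" (400x640x3 uint8, red, green, blue), "vfov" (degrees; the focal length in pixels is half the picture's height over the tangent of half this angle, whatever the lens; pixels are square), "cx", "cy" (the principal point, pixels), "k1" (the pictures are not rectified: a ray, as slopes to the right and down, at radius r is drawn at 1 + k1 r^2 times it, then the intrinsics apply), "R" (3x3) and "t" (3): a world point X has camera coordinates R X + t. Camera axes: x right, y down, z forward; pixel columns grow to the right and rows downward; lengths in m; the calibration is good to about 2 mm. A picture is of the moment at which its call begins. There is no depth.
- bot.job_done(): hands the job in; it is judged then, once.
Trained networks look in the newest picture that a camera, given by its name, has taken for a name from the list of things; names that differ only in an ending like _2 or _b are one class to them, and where a whole thing is asked for, a point or a joint stands for the part that bears it (a point fixed in the world has none). Each returns a list of dicts, best first, with "conf" (0 to 1); they miss things now and then, are a little off and sometimes report something else, mostly with a low value. They report only what shows in the picture. A call takes as long as a camera call. They do not tell look-alikes from the thing itself.
- finder.outline_of(camera, thing): "pixels" (400x640 bool, what is visible of it) and "extent" ([centre column, centre row, width, height] in pixels, round what is visible of it).
- finder.mark_of(camera, thing): "position" ([column, row] in pixels: a listed point, or the origin of a listed thing).
The state is a dict: "time": time; "q": joint angles; "qd": joint speeds; "joint_efforts": joint torques, N m; "ee_pos": TCP position; "tcp_rot": TCP orientation; "wrist_force": force on the tool from outside, world axes, zero at the start; "torque": the same for the moment, N m; "opening": finger opening in m; "grasp_force": force on a finger pad.
Only numpy, scipy, OpenCV 4.12 (cv2) and the standard library are available. Lean on these libraries where they do the work, as an engineer would, in place of code of your own. Each camera call takes 0.05 s, during which the arm holds its last target. There are 200 camera calls.

### The job

Load the roll cradle by pushing only. Push the standing brown abrasive roll over, towards the middle of the blue trough, so that it lies on its side in the trough; then push the yellow keeper arm over, towards the robot's side, until it is fully down across the roll. Do not lift or carry the roll, and leave the dark grey roll standing and the things around the cradle where they are.

Things in the scene. Friction and masses are not known exactly. Their poses are not given: they have to be found in the camera images.
- cradle: Blue steel trough fixed to the bench, 380 mm long (its y), 100 mm wide over its 30 mm high walls, 90 mm inside; floor 6 mm thick, end lips 14 mm high. Origin: centre of its underside; -x faces the robot within 0.35 rad. A roll stands near each end, about 125 mm from the origin along +y or -y (which is where varies); the empty bay between, marked by two white lines, is for the brown roll.
- brown_roll: Brown abrasive roll, a solid cylinder 80 mm in diameter, 120 mm high, 0.35 to 0.7 kg, pale paper band round its middle; stands on end on the trough floor, top 126 mm above the bench. Origin: centre of the end it stands on; z along its axis, up at the start. A level push near its top (1 to 3 N) tips it over its lower rim; past 0.59 rad it falls away from the push.
- brown_roll_centre (a point): Middle of the brown roll, half way along its axis.
- grey_roll: Dark grey roll of the same size, also with a paper band, standing at the other end of the trough: leave it standing. Origin: centre of the end it stands on; z up.
- keeper (a joint): Angle of the yellow keeper arm (30 mm wide, 8 mm thick, hinge along the trough's y). 0 = upright, negative = leaning back from the trough (starts at -0.45 to -0.05), positive = swung over it towards its -x side; 1.57 = level across the trough, its stop, 6 mm above a lying roll. Stiff hinge (0.09 N m): stays where it is left. Push the red bar at its end along its arc.
- keeper_hinge (a point): On the keeper's hinge axis, mid-length of the trough: 62 mm from the cradle's origin along its +x, 96 mm above the bench, between two thin posts 106 mm high outside the +x wall.
- keeper_bar (a point): Centre of the red cross bar at the end of the keeper arm, 105 mm from the hinge axis; the bar has a diameter of 14 mm and is 70 mm long, parallel to the trough.
- tin: Bystander: paint tin with an orange label, diameter 74 mm, height 100 mm; origin at the centre of its underside.
- jar: Bystander: amber jar with a black cap, diameter 60 mm, height 85 mm; origin at the centre of its underside.
- discs: Bystander: stack of dark grinding discs, diameter 115 mm, height 30 mm; origin at the centre of its underside.
- tape: Bystander: yellow roll of tape lying flat, diameter 100 mm, height 25 mm; origin at the centre of its underside.
- scraper: Bystander: spatula-shaped scraper, 200 mm long, lying flat; its x axis runs along it.
Not all that is in view belongs to the job. Leave any green or red look-alike of the grey_roll alone. Leave any red look-alike of the brown_roll alone.

How it is judged (in metres and radians):
On the way, in this order (a step that is already met when the one before it is completed fails the run):
1. the brown roll lies on its side in the middle of the trough (angle between brown_roll's own z axis and vertical between 1.45 and 1.69 rad and x of brown_roll_centre in the frame of cradle between -0.02 and 0.02 m and y of brown_roll_centre in the frame of cradle between -0.05 and 0.05 m and z of brown_roll_centre in the frame of cradle below 0.055 m), for 0.2 s.
2. the keeper arm is fully down across the roll (value of joint keeper above 1.47 rad), for 0.2 s.
At the end, for the whole second after the job is handed in: Brown roll at rest on the trough floor, axis within 0.12 rad of level, its middle within 50 mm of the trough's middle along it and 20 mm across, under 55 mm high; keeper joint above 1.47 rad; grey roll upright within 0.1 rad and 30 mm of its start (all of step 1 and value of joint keeper above 1.47 rad and angle between grey_roll's own z axis and vertical below 0.1 rad and distance of grey_roll from where it was at the start of the episode below 0.03 m and linear speed of brown_roll below 0.02 m/s); the robot touches nothing.
It fails at once if the brown roll is lifted (its middle more than 95 mm above the bench, or its foot more than 25 mm while upright) (height (world z) of brown_roll_centre above 0.095 m or (angle between brown_roll's own z axis and vertical below 0.25 rad and height (world z) of brown_roll above 0.031 m)).
It fails at once if the grey roll is tipped (over 0.3 rad) or moved more than 30 mm (angle between grey_roll's own z axis and vertical above 0.3 rad or distance of grey_roll from where it was at the start of the episode above 0.03 m).
It fails at once if a bystander (tin, jar, discs, tape, scraper) is moved more than 30 mm (distance of any of tin, jar, discs, tape, scraper from where it was at the start of the episode above 0.03 m).
It also fails if it takes over 48 s, if anything falls off the work surface, if the arm or the gripper's body presses on something with over 40 N, if the wrist force passes 120 N, or if a joint passes its speed limit or range.

## Working session

There is one attempt and no reset: what is moved stays moved. The work goes in short steps, Python scripts to look and compute and a shell command to move; the robot and the scene stay as the last step left them, time stands still between calls to the robot, and variables do not carry over. Pictures are saved under pics/ and viewed, at most 10 in all, crops included, and the job is handed in when it is done.

```bash
mkdir -p pics; cat > h.py <<'E'
import numpy as np, cv2
from workcell import bot, viewer, finder
def f(c): return 200/np.tan(np.radians(c["vfov"]/2))
def ray(c,p):
    u=np.array([(p[0]-c["cx"])/f(c),(p[1]-c["cy"])/f(c)]); s=u.copy()
    for _ in range(20): s=u/(1+c["k1"]*(s@s))
    R=np.array(c["R"]); return -R.T@np.array(c["t"]), R.T@np.array([*s,1])
def atz(c,p,z):
    o,d=ray(c,p); return o+d*(z-o[2])/d[2]
def proj(c,X):
    x=np.array(c["R"])@np.array(X)+np.array(c["t"]); s=x[:2]/x[2]; s=s*(1+c["k1"]*(s@s))
    return s*f(c)+[c["cx"],c["cy"]]
def tri(obs):
    A=0;b=0
    for c,p in obs:
        o,d=ray(c,p); d=d/np.linalg.norm(d); P=np.eye(3)-np.outer(d,d); A=A+P; b=b+P@o
    return np.linalg.solve(A,b)
def save(c,n): cv2.imwrite(f"pics/{n}.png",c["pixels"][:,:,::-1])
E
python3 - <<'E'
from h import *
C={n:viewer.camera(n) for n in("top","side")}
cv2.imwrite("pics/a.png",np.vstack([C["top"]["pixels"],C["side"]["pixels"]])[:,:,::-1][:, :, :]) 
im=cv2.imread("pics/a.png"); cv2.imwrite("pics/a.png",cv2.resize(im,(480,600),interpolation=cv2.INTER_AREA))
save(C["top"],"top0");save(C["side"],"side0")
for n in C:
  print(n,"cam at",ray(C[n],(320,200))[0].round(2))
  for t in["cradle","brown_roll","brown_roll_centre","grey_roll","keeper_hinge","keeper_bar","tin","jar","discs","tape","scraper"]:
    print(n,t,[(np.round(m["position"],1).tolist(),round(m["conf"],2)) for m in finder.mark_of(n,t)][:4])
o=bot.get_obs();print(o["ee_pos"],o["tcp_rot"],o["time"])
E
```

```text
top cam at [ 0.49 -0.02  1.43]
top cradle [([294.7, 223.9], 0.57), ([328.5, 214.8], 0.56)]
top brown_roll [([244.3, 241.2], 0.95), ([296.9, 227.1], 0.55)]
top brown_roll_centre [([291.3, 225.1], 0.79), ([242.0, 244.5], 0.66)]
top grey_roll [([416.3, 191.5], 0.97), ([413.1, 229.9], 0.86), ([365.6, 208.7], 0.57), ([374.4, 146.6], 0.19)]
top keeper_hinge [([320.4, 195.2], 0.85), ([322.9, 214.1], 0.75)]
top keeper_bar [([318.8, 179.7], 0.8)]
top tin []
top jar [([465.0, 199.1], 0.61), ([324.7, 214.6], 0.39)]
top discs [([273.6, 153.6], 0.65), ([373.7, 146.1], 0.62)]
top tape [([374.4, 144.7], 0.77), ([295.1, 226.9], 0.34)]
top scraper [([463.9, 263.3], 0.82)]
side cam at [-0.12 -0.95  0.89]
side cradle [([311.5, 252.7], 0.63)]
side brown_roll [([242.5, 215.8], 0.77), ([282.5, 230.4], 0.62)]
side brown_roll_centre [([239.4, 197.3], 0.69), ([279.4, 219.3], 0.65)]
side grey_roll [([398.2, 297.2], 0.78), ([340.7, 268.5], 0.75), ([353.3, 312.2], 0.57)]
side keeper_hinge [([320.6, 213.8], 0.97)]
side keeper_bar [([330.5, 180.3], 0.87)]
side tin []
side jar [([431.2, 331.7], 0.81)]
side discs [([333.7, 200.7], 0.87)]
side tape [([401.8, 249.8], 0.91)]
side scraper [([360.6, 372.9], 0.93)]
[0.21104818 0.50790432 0.2313204 ] [1.79996712e+02 1.78285537e-03 1.57435557e+02] 1.2
```

View pics/top0.png

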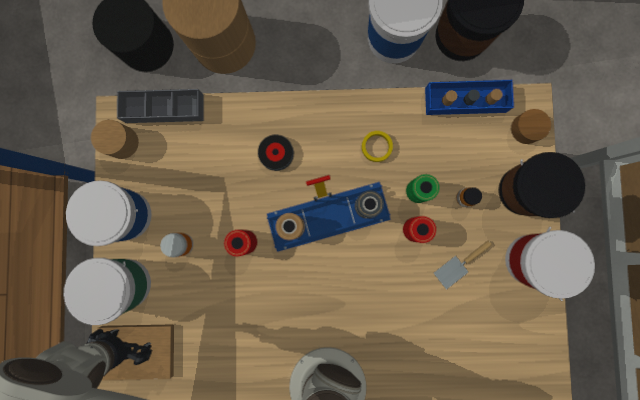

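View pics/side0.png

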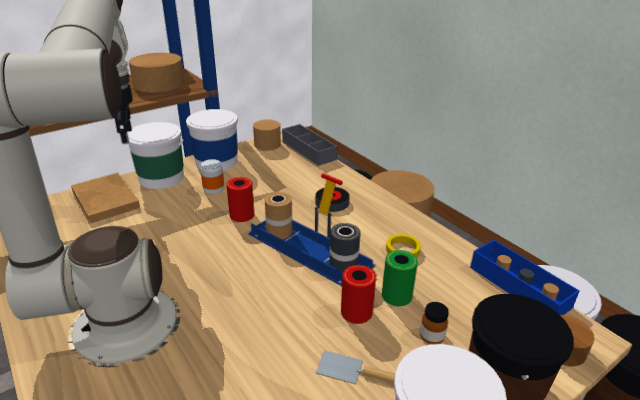

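The top view shows the brown-roll candidates: the tan roll at (288,226) and a red one at (238,242). Only the tan one stands in the blue trough with a paper band, so it is the brown roll. The grey-roll candidates are dark grey at (370,204), green at (424,187) and red at (420,230); the dark grey one is in the trough, so it is the grey roll. I'll confirm both in a crop and measure.

```bash
python3 - <<'E'
from h import *
c=viewer.camera("top"); s=viewer.camera("side")
cv2.imwrite("pics/crop.png",cv2.resize(c["pixels"][130:280,210:490,::-1],(784,420),interpolation=cv2.INTER_CUBIC))
# blue mask -> trough
hsv=cv2.cvtColor(c["pixels"],cv2.COLOR_RGB2HSV)
m=((hsv[...,0]>100)&(hsv[...,0]<125)&(hsv[...,1]>120)).astype(np.uint8); m[:150]=0;m[280:]=0;m[:,:255]=0;m[:,400:]=0
m=cv2.morphologyEx(m,cv2.MORPH_OPEN,np.ones((3,3)))
ys,xs=np.nonzero(m); P=np.array([atz(c,(x,y),.02)[:2] for x,y in zip(xs,ys)],np.float32)
print("rect",cv2.minAreaRect(P))
for t in["brown_roll","grey_roll","cradle"]:
  for n,cc in(("top",c),("side",s)):
    for d in finder.outline_of(n,t)[:3]: print(n,t,np.round(d["extent"],1),round(d["conf"],2))
h=tri([(c,(320.4,195.2)),(s,(320.6,213.8))]); b=tri([(c,(318.8,179.7)),(s,(330.5,180.3))])
print("hinge",h.round(3),"bar",b.round(3))
for n,p in dict(brown=(288.5,226.5),grey=(370,204),redL=(237,242),redR=(420,230)).items(): print(n,atz(c,p,.126).round(3))
E
```

```text
rect ((0.5298885703086853, -0.013071000576019287), (0.12232861667871475, 0.37548500299453735), 14.670927047729492)
top brown_roll [291.9 227.9  29.8  27.6] 0.95
top brown_roll [240.9 241.5  34.9  30.4] 0.84
side brown_roll [240.5 200.7  26.4  45.7] 0.83
side brown_roll [280.1 215.1  25.1  51.5] 0.65
side brown_roll [333.3 195.3  24.8  40.2] 0.64
top grey_roll [371.  204.8  31.3  26.8] 0.75
top grey_roll [419.9 227.8  36.3  27.5] 0.56
top grey_roll [423.4 187.6  36.9  33.1] 0.55
side grey_roll [344.9 245.8  31.2  47.3] 0.94
side grey_roll [359.6 294.4  35.9  60.7] 0.94
side grey_roll [399.1 277.6  34.6  56.2] 0.65
top cradle [330.4 210.8 129.5  74.6] 0.93
side cradle [311.8 229.7 125.  113. ] 0.85
hinge [0.591 0.009 0.089] bar [0.626 0.01  0.19 ]
brown [0.499 0.102 0.126]
grey [ 0.56  -0.139  0.126]
redL [0.457 0.255 0.126]
redR [ 0.481 -0.282  0.126]
```

View pics/crop.png

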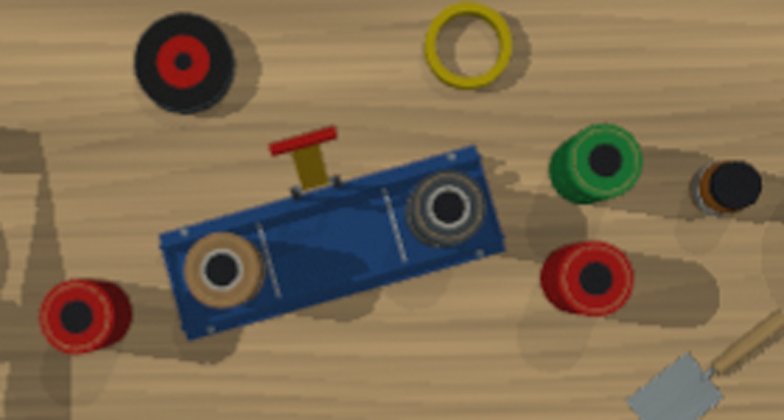

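The crop confirms it: brown roll in the trough at crop (222,270), grey roll at (449,207), keeper bar at (303,140). Only the look-alikes stand outside the trough. The cradle is about (0.530,-0.018) with a yaw of 14.3°. Next I turn the tool so its x lies along the trough's +y, and set the fingers part open to cradle the roll.

```bash
python3 -m inch '[[[35,0,0,0,0,0,10.6],[35,0,0,0,0,0,10.6],[35,0,0,0,0,0,10.6],[35,0,0,0,0,0,10.6],[35,0,0,0,0,0,10.6],[35,0,0,0,0,0,0]]]' 30; python3 -m inch '[[[35,-48,22.4,0,0,0,0],[35,-48,22.4,0,0,0,0],[35,-48,22.4,0,0,0,0],[35,-48,22.4,0,0,0,0],[35,-48,22.4,0,0,0,0],[35,-48,22.4,0,0,0,0],[35,-48,22.4,0,0,0,0],[35,-48,22.4,0,0,0,0]]]'; python3 -m inch '[[[35,0,0,0,0,0,0],[35,0,0,0,0,0,0],[35,0,0,0,0,0,0]]]'
```

```text
time: 2.35
ee_pos: [0.211, 0.5079, 0.2313]
tcp_rot: [-180.0, 0.0, 104.5]
wrist_force: [0.6, 0.4, 0.7]
opening: 0.0294
grasp_force: 0.0
time: 3.35
ee_pos: [0.4812, 0.1792, 0.2315]
tcp_rot: [180.0, -0.0, 104.7]
wrist_force: [0.7, 0.6, 0.6]
opening: 0.03
grasp_force: 0.0
time: 3.72
ee_pos: [0.4798, 0.1816, 0.2314]
tcp_rot: [180.0, -0.0, 104.6]
wrist_force: [0.3, -0.2, 0.4]
opening: 0.0301
grasp_force: 0.0
```

```bash
python3 -m inch '[[[35,0,0,40,0,0,0],[35,0,0,40,0,0,0],[35,0,0,30,0,0,0],[35,0,0,11,0,0,0],[35,0,0,0,0,0,0]]]'; python3 - <<'E'
from h import *
c=viewer.camera("top"); s=viewer.camera("side")
a=cv2.resize(c["pixels"][170:280,210:400],(570,330)); b=cv2.resize(s["pixels"][130:280,200:420],(396,270))
im=np.zeros((600,570,3),np.uint8); im[:330]=a; im[330:,:396]=b
cv2.imwrite("pics/b.png",im[:,:,::-1])
E
```

```text
time: 4.35
ee_pos: [0.4799, 0.1812, 0.1105]
tcp_rot: [-180.0, -0.0, 104.5]
wrist_force: [-0.5, -0.3, 0.8]
opening: 0.0299
grasp_force: 0.0
```

View pics/b.png

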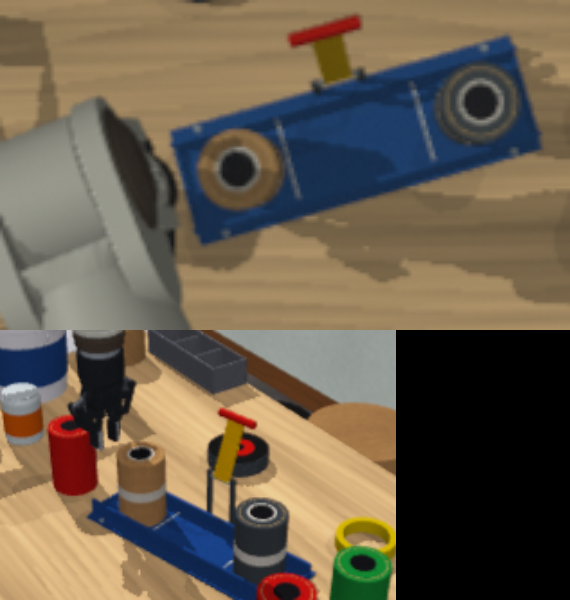

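The fingers hang between the red look-alike (crop 73,455) and the brown roll (141,480), in line with the trough. Pushing now.

```bash
python3 -m inch '[[[35,-8,0,0,0,0,0],[35,-8,0,0,0,0,0],[35,-8,0,0,0,0,0],[35,-6,0,0,0,0,0],[35,-6,0,0,0,0,0],[35,-6,0,0,0,0,0],[35,-6,0,0,0,0,0],[35,-6,0,0,0,0,0]]]'; python3 -c "
from h import *
s=viewer.camera('side'); c=viewer.camera('top')
a=cv2.resize(c['pixels'][170:280,210:400],(570,330)); b=cv2.resize(s['pixels'][130:280,200:420],(396,270))
im=np.zeros((600,570,3),np.uint8); im[:330]=a; im[330:,:396]=b
cv2.imwrite('pics/c.png',im[:,:,::-1])"
```

```text
time: 5.45
ee_pos: [0.494, 0.1283, 0.1106]
tcp_rot: [180.0, -0.0, 104.5]
wrist_force: [-1.5, 4.3, 4.8]
opening: 0.0301
grasp_force: 2.8
```

View pics/c.png

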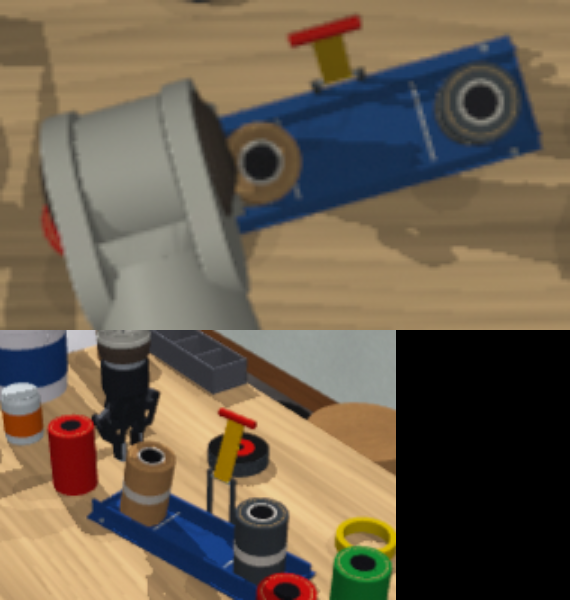

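The roll tilts cleanly (side crop 148,480) and its foot holds. I keep pushing.

```bash
python3 -m inch '[[[35,-6,0,0,0,0,0],[35,-6,0,0,0,0,0],[35,-6,0,0,0,0,0],[35,-6,0,0,0,0,0],[35,-6,0,0,0,0,0],[35,-6,0,0,0,0,0],[35,-6,0,0,0,0,0],[35,-6,0,0,0,0,0]]]';python3 -m inch '[[[35,0,0,0,0,0,0],[35,0,0,0,0,0,0],[35,0,0,-20,0,0,0],[35,0,0,-40,0,0,0],[35,0,0,-40,0,0,0],[35,0,0,-40,0,0,0],[35,0,0,0,0,0,0]]]'; python3 -c "
from h import *
s=viewer.camera('side'); c=viewer.camera('top')
print([(np.round(m['position'],1),m['conf']) for n in('top','side') for m in finder.mark_of(n,'brown_roll_centre')])
a=cv2.resize(c['pixels'][170:280,210:400],(570,330)); b=cv2.resize(s['pixels'][130:280,200:420],(396,270))
im=np.zeros((600,570,3),np.uint8); im[:330]=a; im[330:,:396]=b
cv2.imwrite('pics/d.png',im[:,:,::-1])"
```

```text
time: 6.55
ee_pos: [0.5057, 0.0814, 0.1099]
tcp_rot: [-180.0, 0.0, 104.4]
wrist_force: [0.5, 0.3, 0.7]
opening: 0.0299
grasp_force: 0.0
time: 7.42
ee_pos: [0.5067, 0.0823, 0.2535]
tcp_rot: [179.7, 0.0, 104.5]
wrist_force: [-0.0, -0.6, -1.2]
opening: 0.0299
grasp_force: 0.0
[(array([325.9, 216.1]), 0.79), (array([307.6, 221. ]), 0.58), (array([240. , 200.2]), 0.88), (array([305.5, 235. ]), 0.59), (array([310.7, 248.8]), 0.44)]
```

View pics/d.png

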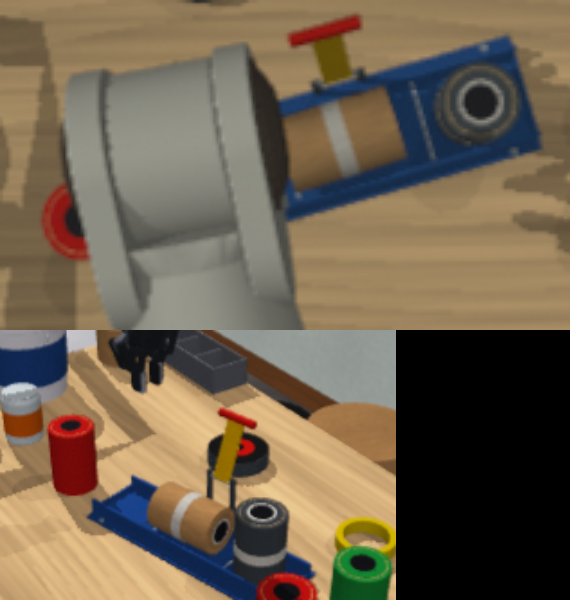

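The brown roll lies in the bay: its band is at top crop (340,133), full-picture about (323,214), and the grey roll is still upright at crop (481,103). Next I shut the fingers and go round behind the keeper bar, which is at about xc +0.10, z 0.193 in the cradle frame.

```bash
python3 -m inch '[[[0,0,37,0,0,0,0],[0,0,37,0,0,0,0],[0,0,37,0,0,0,0],[0,0,37,0,0,0,0],[0,0,0,0,0,0,0]]]'; python3 -m inch '[[[0,-40,0,0,0,0,0],[0,-40,0,0,0,0,0],[0,-23,0,0,0,0,0],[0,0,0,30,0,0,0],[0,0,0,30,0,0,0],[0,0,0,8,0,0,0],[0,0,0,0,0,0,0]]]'; python3 -c "
from h import *
s=viewer.camera('side'); c=viewer.camera('top')
p=atz(c,(323.3,214.3),.086); C=np.array([.53,-.018]); d=p[:2]-C; print('roll xc,yc',d@[.969,.247],d@[-.247,.969])
a=cv2.resize(c['pixels'][140:250,240:430],(570,330)); b=cv2.resize(s['pixels'][130:280,200:420],(396,270))
im=np.zeros((600,570,3),np.uint8); im[:330]=a; im[330:,:396]=b
cv2.imwrite('pics/e.png',im[:,:,::-1])
p=bot.get_obs()['ee_pos'];d=p[:2]-C;print(d@[.969,.247],d@[-.247,.969],p[2])"
```

```text
time: 8.25
ee_pos: [0.6503, 0.1193, 0.2462]
tcp_rot: [-179.7, -0.0, 104.5]
wrist_force: [-0.8, -0.7, -0.1]
opening: -0.0003
grasp_force: 0.0
time: 9.12
ee_pos: [0.6744, 0.0193, 0.1826]
tcp_rot: [-180.0, -0.0, 104.4]
wrist_force: [-0.5, -0.8, 0.5]
opening: 0.0
grasp_force: 0.0
roll xc,yc 0.008805870580905283 0.016151191358538954
0.14976410434252901 0.00028414045138540843 0.18383700696919522
```

View pics/e.png

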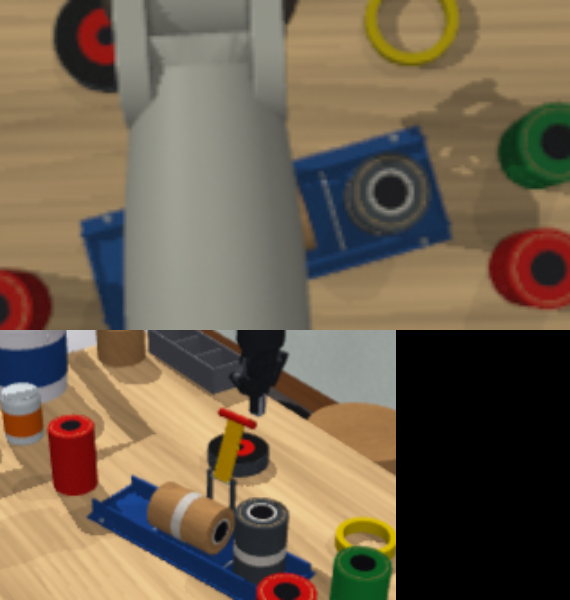

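The shut fingers stand behind the bar: fingertip at side crop (258,412), bar at (237,418). Now I sweep it over.

```bash
python3 -m inch '[[[0,0,-15,0,0,0,0],[0,0,-15,0,0,0,0],[0,0,-15,0,0,0,0],[0,0,-15,0,0,0,0],[0,0,-15,0,0,0,0],[0,0,-15,0,0,0,0],[0,0,-15,0,0,0,0],[0,0,0,0,0,0,0]]]'; python3 -c "
from h import *
s=viewer.camera('side')
b=cv2.resize(s['pixels'][130:280,200:420],(660,450))
cv2.imwrite('pics/f.png',b[:,:,::-1])
C=np.array([.53,-.018]);p=bot.get_obs()['ee_pos'];d=p[:2]-C;print(d@[.969,.247],d@[-.247,.969],p[2])"
```

```text
time: 10.22
ee_pos: [0.5732, -0.0072, 0.1841]
tcp_rot: [179.9, 0.0, 104.4]
wrist_force: [-0.3, -0.3, 0.3]
opening: -0.0001
grasp_force: 0.0
0.04492693549600962 -0.00018289385955093284 0.18369399716876822
```

View pics/f.png

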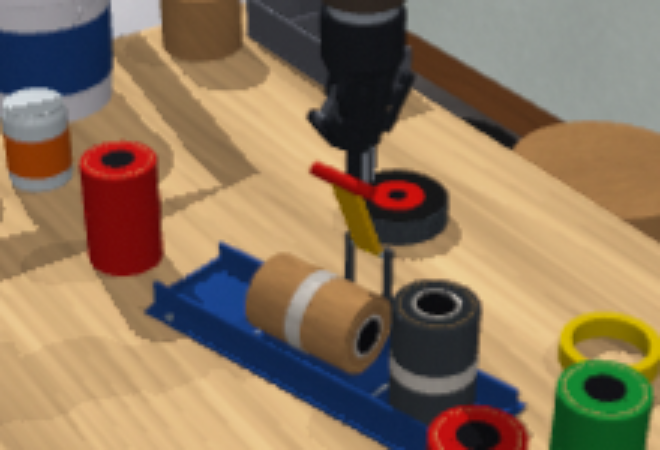

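The keeper follows (bar at crop 345,182, arm leaning over the trough). I follow the arc down.

```bash
python3 -m inch '[[[0,0,-13,2,0,0,0],[0,0,-13,4,0,0,0],[0,0,-13,6,0,0,0],[0,0,-12,16,0,0,0],[0,0,-12,17,0,0,0],[0,0,-8,18,0,0,0],[0,0,-6,14,0,0,0],[0,0,0,0,0,0,0]]]'; python3 -c "
from h import *
s=viewer.camera('side')
b=cv2.resize(s['pixels'][130:280,200:420],(660,450))
cv2.imwrite('pics/g.png',b[:,:,::-1])
C=np.array([.53,-.018]);p=bot.get_obs()['ee_pos'];d=p[:2]-C;print(d@[.969,.247],d@[-.247,.969],p[2])"
```

```text
time: 11.28
ee_pos: [0.4975, -0.0264, 0.1045]
tcp_rot: [-179.9, -0.0, 104.4]
wrist_force: [-0.3, 0.3, 0.9]
opening: -0.0
grasp_force: 0.0
-0.03305427182146269 -0.00018974186455761365 0.10527110826841277
```

View pics/g.png

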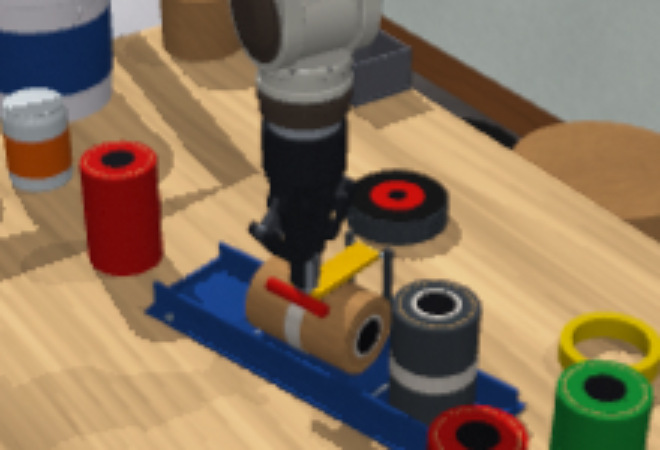

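The keeper is nearly level (bar at crop 297,297). I press gently until the stop shows in the force.

```bash
python3 -m inch '[[[0,0,0,2,0,0,0],[0,0,0,1,0,0,0],[0,0,0,1,0,0,0],[0,0,0,0,0,0,0]]]'; python3 -m inch '[[[0,0,0,1,0,0,0],[0,0,0,1,0,0,0],[0,0,0,0,0,0,0]]]'
```

```text
time: 11.82
ee_pos: [0.4989, -0.0263, 0.1021]
tcp_rot: [179.9, 0.0, 104.4]
wrist_force: [-1.0, -0.6, 5.2]
opening: 0.0
grasp_force: 2.3
time: 12.2
ee_pos: [0.4996, -0.0263, 0.1013]
tcp_rot: [179.8, 0.1, 104.4]
wrist_force: [-1.1, 0.7, 12.8]
opening: -0.0001
grasp_force: 4.9
```

The force climbed to 12.8 N with the tip near z 0.101, so the arm is on its stop. I retreat straight up and to the side, then check.

```bash
python3 -m inch '[[[0,0,0,-10,0,0,0],[0,0,0,-30,0,0,0],[0,0,0,-50,0,0,0],[0,0,0,-40,0,0,0],[0,50,0,0,0,0,0],[0,50,0,0,0,0,0],[0,50,0,0,0,0,0],[0,50,0,0,0,0,0]]]';  python3 -m inch '[[[0,0,0,0,0,0,0],[0,0,0,0,0,0,0],[0,0,0,0,0,0,0]]]'; python3 -c "
from h import *
s=viewer.camera('side'); c=viewer.camera('top')
C=np.array([.53,-.018])
P=[(c,finder.mark_of('top','keeper_bar')[0]['position']),(s,finder.mark_of('side','keeper_bar')[0]['position'])]
p=tri(P);d=p[:2]-C;print('bar',d@[.969,.247],d@[-.247,.969],p[2])
w=C+np.array([.969,.247])*-.043; 
for x,q in P: print('seen',np.round(q,1),'expected at 1.57',proj(x,[*w,.096]).round(1))
a=cv2.resize(c['pixels'][150:270,250:410],(440,330)); b=cv2.resize(s['pixels'][130:280,200:420],(396,270))
im=np.zeros((600,440,3),np.uint8); im[:330]=a; im[330:,:396]=b
cv2.imwrite('pics/k.png',im[:,:,::-1])"
```

```text
time: 13.2
ee_pos: [0.448, 0.1688, 0.2296]
tcp_rot: [180.0, 0.0, 104.4]
wrist_force: [0.9, -0.2, -0.3]
opening: -0.0002
grasp_force: 0.0
time: 13.58
ee_pos: [0.4489, 0.1664, 0.2293]
tcp_rot: [-180.0, 0.0, 104.4]
wrist_force: [-0.4, -0.5, -0.5]
opening: 0.0002
grasp_force: 0.0
bar -0.040312158419502656 0.008356497893875096 0.09004727079071762
seen [329.9 229.6] expected at 1.57 [333.  229.4]
seen [298.2 229.7] expected at 1.57 [299.3 229.5]
```

View pics/k.png

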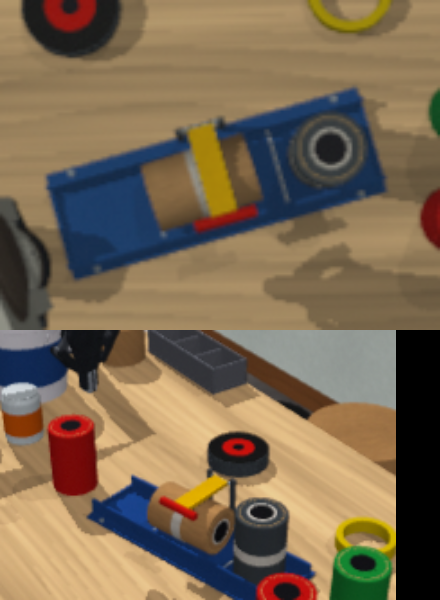

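The keeper lies level across the brown roll (bar at top crop 226,219, where a joint angle of 1.57 should put it). The brown roll is in the middle bay, the grey roll is upright at (328,149), and the robot is clear of everything.

```bash
python3 -c "
from workcell import bot
print(bot.job_done())"
```

```text
the job is handed in; nothing more can be done
None
```

I handed the job in at about 14 s of robot time; the hand-in gave no verdict, but the last pictures show the brown roll on its side mid-trough, the keeper fully down across it, and the grey roll still standing.

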